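Pack the two L puzzle pieces in the caddy

TASK

Pack away the two L-shaped wooden puzzle pieces in the shallow rectangular woven-look caddy: turn them so that they nest into each other and both lie flat on its floor, grip bars up. Leave the T-shaped piece where it lies.

Things in the scene. Friction and masses are not known exactly. Their poses are not given: they have to be found in the camera images.
- caddy: Shallow open caddy of brown woven-look plastic, fixed. Outside 152 mm (x) by 112 mm (y), 22 mm high; walls 6 mm, floor 4 mm; inside 140 x 100 mm, 18 mm deep. Two nested L pieces make a 120 x 80 mm rectangle. Origin: centre of the underside, z up. A dish, a remote and a battery box, under 40 mm high, also lie about, at least 25 mm clear of the caddy and pieces
- piece_a: L-shaped flat piece of pale wood, same as the other: three 40 mm squares, 18 mm thick, 70 g, loose. Grip bar on top of the corner square: 36 mm along x, 14 mm along y, from 18 to 48 mm height. Origin: underside, centre of the corner square, right under the bar, 20 mm from both outer sides (outer corner at -20, -20 mm). One leg reaches 60 mm along +x, the other 60 mm along +y; both 40 mm wide. z up
- piece_b: L-shaped flat piece of pale wood, same as the other: three 40 mm squares, 18 mm thick, 70 g, loose. Grip bar on top of the corner square: 36 mm along x, 14 mm along y, from 18 to 48 mm height. Origin: underside, centre of the corner square, right under the bar, 20 mm from both outer sides (outer corner at -20, -20 mm). One leg reaches 60 mm along +x, the other 60 mm along +y; both 40 mm wide. z up
- tee: T-shaped flat piece of the same wood, four 40 mm squares, 18 mm thick: 120 x 40 mm bar along x, stem reaching 60 mm from the origin along +y, the same grip bar (36 x 14 mm, along x, up to 48 mm height). Not for the caddy. Origin: underside, centre of the 120 mm bar, under the grip; z up
There are look-alikes about, which are no part of the job. Leave any purple look-alike of the piece_a alone. Leave any purple look-alike of the piece_b alone.

How it is judged:
By the outcome, as a careful person would: the job done as asked, in the order asked, and still so for the second after the job is handed in, with the robot touching nothing.
It also fails if it takes over 61 s, if anything falls off the work surface, if the arm or the gripper's body presses on something with over 40 N, if the wrist force passes 120 N, or if a joint passes its speed limit or range.

ROBOT

A 6-joint arm with a two-finger parallel gripper is mounted at the origin on the work surface. World frame = base frame: x ahead of the robot, y to its left, z up, the work surface at z = 0. Lengths are in m, angles in rad, forces in N, time in s.
With the tool pointing down it reaches from about 0.325 to 0.9 m from the base axis. Payload 6.1 kg.
Tool frame: the origin (TCP) lies at the very end of the fingers, on their centre line; the grasp point (between the pads) lies 19 mm behind it; z points along the fingers, y is the line along which they close (so a half turn about z gives the same grasp; the last joint's range is limited). The gripper opens to 85 mm and grips with 20 to 120 N. Pads are 22 mm wide; open, the fingers measure 114 mm over their backs; the gripper's body (76 mm by 85 mm) begins 54 mm behind the grasp point. The pads swing forward as they close: fully open they stand 13 mm farther back than shut.
Start: joints at [1.222, 0.22, 1.526, -0, 1.395, -0.126], TCP at [0.138, 0.61, 0.231] pointing down, gripper open.
Joint ranges: [-2.98, 2.98], [-0.91, 2.08], [0.09, 2.57], [-1.24, 4.39], [0.2, 2.65], [-2.68, 2.68]. Speed limits (rad/s): [2.57, 2.57, 3.01, 3.14, 3.14, 3.14].

INTERFACE

Orientations are given as a unit quaternion [w, x, y, z].
In Python, from plant import env gives the robot as it stands.
- The arm moves only by the tool servo_tool, never from a script. Its argument "deltas" is a list that holds one entry, the list of rows, each a list of 7 numbers: the turn, a rotation vector about the tool's x, y, z in degrees, then the shift along the tool's x, y, z in m, then the opening, from 0 (shut) to 1 (fully open). In form: [[[wx, wy, wz, dx, dy, dz, grip], ...]]. A call has exactly 5 rows; each row is the pose to reach, as a shift and turn from the pose commanded when the call began, along the tool's axes at that moment; what a row does not reach only later rows make up. A row lasts 1/8 s, in which the tool goes at most 62.5 mm and 10.7 degrees, less where a joint would pass 70% of its speed; a pose out of reach is approached as far as the arm can. A call with a gripper value outside its range is refused whole. The fingers move at their own pace and stop on an object; "grip_force" is the grip in N (left out, the last holds). Time passes only in rows, so rows that repeat a pose let the fingers close, or fill a call up. It gives the time, the measured TCP pose, the force, the opening and the grip force at its end, in the units of the state.
- env.get_state(): the state, without advancing time (a new reading comes with each control period).
- env.read_camera(name): name is "side" or "top" or "wrist"; returns a dict with "pixels" (384x512x3 uint8, blue, green, red), "range_z" (384x512 float32, m along the optical axis (not along the pixel's ray), 0 where there is no reading), "camera_matrix" (3x3 intrinsics, pixels), "R" (3x3) and "t" (3): a world point X has camera coordinates R X + t; the wrist camera has in their place "T_tool_cam" (4x4, takes a point from camera to tool coordinates, whose origin is the TCP and whose axes are the flange's). Camera axes: x right, y down, z forward; pixel columns grow to the right and rows downward; lengths in m; the calibration is good to about 2 mm. A picture is of the moment at which its call begins: read the wrist's pose just before it.
- env.close_job(): hands the job in; it is judged then, once.
The state is a dict: "time_s": time; "joint_pos": joint angles; "qvel": joint speeds; "tau": joint torques, N m; "eef_pos": TCP position; "eef_rot": TCP orientation; "force": force on the tool from outside, world axes, zero at the start; "torque": the same for the moment, N m; "grip_width": finger opening in m; "grip_force": force on a finger pad.
Only numpy, scipy, OpenCV 4.12 (cv2) and the standard library are available. Lean on these libraries where they do the work, as an engineer would, in place of code of your own. Each camera call takes 0.05 s, during which the arm holds its last target. There are 200 camera calls.

## Working session

There is one attempt and no reset: what is moved stays moved. The work goes in short steps, Python scripts to look and compute and a tool call to move; the robot and the scene stay as the last step left them, time stands still between calls to the robot, and variables do not carry over. Pictures are saved under pics/ and viewed, at most 10 in all, crops included, and the job is handed in when it is done.

Besides the shell and the picture viewer there is one more tool, called after "Call:" as name(argument=value, ...), one argument or row to a line, values as JSON. servo_tool: Moves the arm, as the interface text tells. Its arguments: {"type":"object","properties":{"deltas":{"type":"array"},"grip_force":{"type":"number"}},"required":["deltas"]}

```bash
mkdir -p pics; ls; python3 - <<'E'
from plant import env
import cv2,numpy as np
s=env.get_state();print(s['time_s'],s['eef_pos'],s['eef_rot'],s['grip_width'])
for n in('top','side'):
    c=env.read_camera(n);cv2.imwrite(f'pics/{n}0.png',c['pixels']);print(n,c['camera_matrix'],c['R'],c['t'])
    np.savez(f'{n}0.npz',**c)
E
```

```text
pics
0.0 [0.13788462 0.60898622 0.23020537] [-2.47667399e-04  1.11172180e-01  9.93800687e-01 -9.37731908e-04] 0.08547443509413283
top [[482.75154234   0.         259.5588921 ]
 [  0.         482.75154234 201.13855823]
 [  0.           0.           1.        ]] [[ 0.02066695 -0.99972753  0.01085077]
 [-0.98674295 -0.02214351 -0.16077317]
 [ 0.16096963 -0.00738423 -0.98693174]] [-2.79400624e-04  6.05772087e-01  1.20677428e+00]
side [[365.71306875   0.         259.75786272]
 [  0.         365.71306875 194.72491625]
 [  0.           0.           1.        ]] [[ 0.87203423 -0.48942556  0.0043501 ]
 [-0.25660007 -0.46472965 -0.84745664]
 [ 0.41678856  0.73789496 -0.53084679]] [-0.54312194  0.16905486  0.68139132]
```

View pics/top0.png

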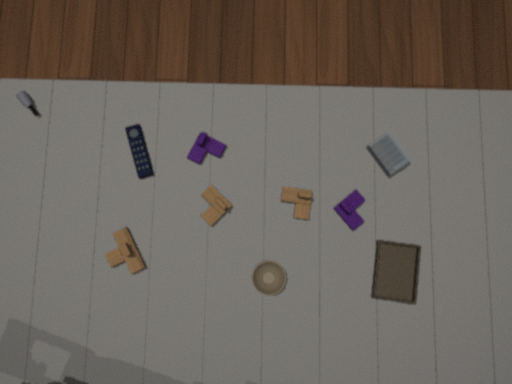

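View pics/side0.png

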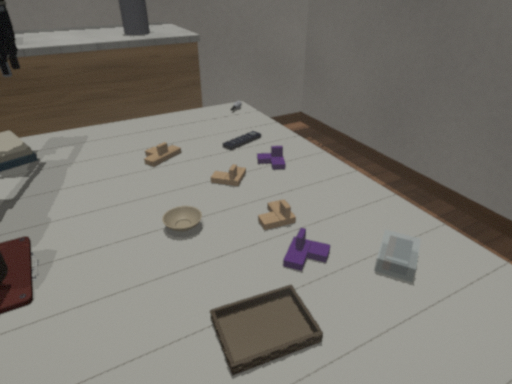

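The top view shows tan Ls at (217,205) and (298,202), the tan tee at (127,250), purple look-alikes at (206,148) and (350,210), and the caddy at (396,272). The dish is at (269,278). I choose the two tan Ls, because they have three squares and are not purple. The tan piece at (127,250) is the T, so it stays.

```bash
cat > h.py <<'E'
import numpy as np,cv2
from scipy.spatial.transform import Rotation as Ro
def wristcal(env):
    s=env.get_state();c=env.read_camera('wrist')
    q=s['eef_rot'];Rt=Ro.from_quat([q[1],q[2],q[3],q[0]]).as_matrix()
    T=c['T_tool_cam'];Rw=Rt@T[:3,:3];o=Rt@T[:3,3]+s['eef_pos']
    c['R']=Rw.T;c['t']=-Rw.T@o;return s,c
def ray(c,uv,z):
    K=np.asarray(c['camera_matrix']);uv=np.atleast_2d(uv).astype(float)
    d=np.c_[uv,np.ones(len(uv))]@np.linalg.inv(K).T@c['R'];o=-c['R'].T@c['t']
    return o+d*((z-o[2])/d[:,2])[:,None]
def cloud(c):
    h,w=c['range_z'].shape;u,v=np.meshgrid(np.arange(w),np.arange(h))
    P=np.stack([u,v,np.ones_like(u)],-1)@np.linalg.inv(c['camera_matrix']).T*c['range_z'][...,None]
    return (P-c['t'])@c['R']
def wood(c):
    hsv=cv2.cvtColor(c['pixels'],cv2.COLOR_BGR2HSV)
    return cv2.inRange(hsv,(5,90,90),(22,255,255))
def lfit(P):  # P: xy points (m) of the L's top face -> origin, yaw of +x leg, rect sides
    (cx,cy),sz,a=cv2.minAreaRect((P*1000).astype(np.float32))
    t=np.deg2rad(a);best=None
    L=(P*1000-[cx,cy])@np.array([[np.cos(t),-np.sin(t)],[np.sin(t),np.cos(t)]])
    qs=[((L[:,0]*sx>3)&(L[:,1]*sy>3)).sum() for sx,sy in((1,1),(-1,1),(-1,-1),(1,-1))]
    k=int(np.argmin(qs));yaw=t+k*np.pi/2   # +x,+y quadrant is the empty one
    R=np.array([[np.cos(yaw),-np.sin(yaw)],[np.sin(yaw),np.cos(yaw)]])
    return (np.array([cx,cy])+R@[-20,-20])/1000,(np.degrees(yaw)+180)%360-180,sz,qs
E
python3 - <<'E'
from h import *
c=dict(np.load('top0.npz'));W=cloud(c);m=wood(c);m[:95]=0
n,l,st,ce=cv2.connectedComponentsWithStats(m)
for i in range(1,n):
    if st[i,4]<150: continue
    print(i,ce[i],st[i,4])
    k=(l==i);z=W[...,2][k]
    f=k&(W[...,2]<.03)
    v,u=np.nonzero(f);P=ray(c,np.c_[u,v],.018)[:,:2];print(' L',lfit(P),np.percentile(z,[5,50,95]))
    b=k&(W[...,2]>.038);v,u=np.nonzero(b)
    if len(u)>4:print(' bar',ray(c,np.c_[u,v],.048).mean(0),cv2.minAreaRect((ray(c,np.c_[u,v],.048)[:,:2]*1000).astype(np.float32)))
hsv=cv2.cvtColor(c['pixels'],cv2.COLOR_BGR2HSV);print(hsv[272,396],hsv[242,396],hsv[200,400])
Wz=W[...,2];r=np.zeros_like(m);r[230:315,360:430]=255
k=(r>0)&(hsv[...,1]>60)
v,u=np.nonzero(cv2.morphologyEx(k.astype(np.uint8),cv2.MORPH_OPEN,np.ones((3,3))))
print('caddy',cv2.minAreaRect((ray(c,np.c_[u,v],.020)[:,:2]*1000).astype(np.float32)))
big=cv2.resize(c['pixels'][130:310,90:440],None,fx=2.25,fy=2.25,interpolation=cv2.INTER_CUBIC);cv2.imwrite('pics/crop.png',cv2.convertScaleAbs(big,alpha=1.5))
E
```

```text
1 [214.25      205.0281457] 604
 L (array([0.59847331, 0.11319667]), np.float64(46.506446838378906), (76.88695526123047, 75.31056213378906), [np.int64(0), np.int64(181), np.int64(105), np.int64(177)]) [0.01248267 0.01693312 0.04702945]
 bar [0.59786617 0.11471419 0.048     ] ((597.9699096679688, 114.8107681274414), (31.72185516357422, 11.041447639465332), 46.25839614868164)
2 [297.85349233 200.90289608] 587
 L (array([ 0.62576173, -0.10510682]), np.float64(82.7332534790039), (77.33916473388672, 78.20443725585938), [np.int64(0), np.int64(180), np.int64(85), np.int64(176)]) [0.01261025 0.01697067 0.04616253]
 bar [ 0.62613347 -0.10447848  0.048     ] ((626.194091796875, -104.25202941894531), (34.65019989013672, 12.405311584472656), 83.03255462646484)
3 [124.53316646 252.0738423 ] 799
 L (array([0.4905051 , 0.36161669]), np.float64(118.29095649719238), (117.47328186035156, 77.413818359375), [np.int64(89), np.int64(81), np.int64(239), np.int64(221)]) [0.01265363 0.01679417 0.04590774]
 bar [0.47318055 0.35382185 0.048     ] ((472.5138244628906, 353.5362243652344), (35.96748733520508, 13.235031127929688), 27.216175079345703)
[17 64 76] [19 32 88] [ 25  13 120]
caddy ((433.1741943359375, -347.7866516113281), (109.05142211914062, 146.3343048095703), 83.27046203613281)
```

View pics/crop.png

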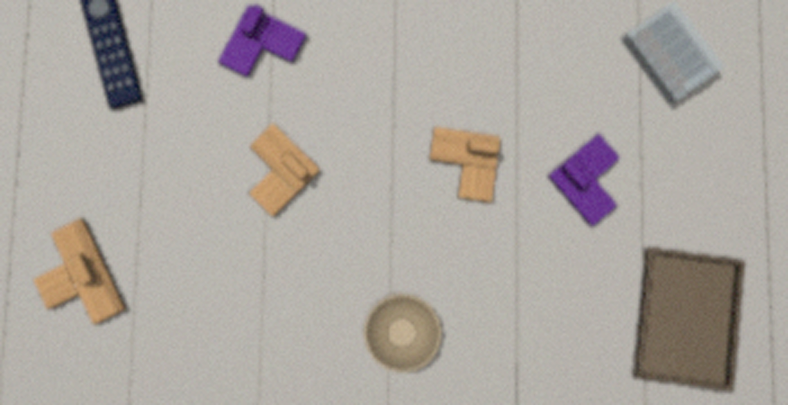

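```bash
cat >> h.py <<'E'
def go(s,pos,yaw):  # shift in tool axes and turn to bring TCP to pos with tool x at yaw (deg), tool down
    q=s['eef_rot'];R=Ro.from_quat([q[1],q[2],q[3],q[0]])
    y=np.deg2rad(yaw);x=np.array([np.cos(y),np.sin(y),0]);z=np.array([0,0,-1.])
    G=Ro.from_matrix(np.c_[x,np.cross(z,x),z])
    rv=np.degrees((R.inv()*G).as_rotvec());d=R.inv().apply(np.array(pos)-s['eef_pos'])
    print('turn',np.round(rv,1),'shift mm',np.round(d*1000,1))
E
python3 - <<'E'
from h import *
from plant import env
s,c=wristcal(env)
print(c['T_tool_cam'].round(3),c['camera_matrix'][0,0],s['joint_pos'])
go(s,[.598,.114,.2],226.5)
E
```

```text
[[ 0.    -0.963 -0.269  0.068]
 [ 1.     0.     0.001 -0.001]
 [-0.001 -0.269  0.963 -0.143]
 [ 0.     0.     0.     1.   ]] 300.93887633998423 [ 1.22187360e+00  2.21175648e-01  1.52746769e+00 -2.59765814e-05
  1.39469675e+00 -1.26089000e-01]
turn [ -0.1  -0.1 -59.3] shift mm [-558.1 -381.1   30.9]
```

Call:
servo_tool(
  deltas=[
    [[0,0,-59.3,-0.558,-0.381,0.031,1],[0,0,-59.3,-0.558,-0.381,0.031,1],[0,0,-59.3,-0.558,-0.381,0.031,1],[0,0,-59.3,-0.558,-0.381,0.031,1],[0,0,-59.3,-0.558,-0.381,0.031,1]],
  ],
)

```text
time_s: 0.78
eef_pos: [0.3372, 0.3962, 0.2179]
eef_rot: [0.0, -0.321, 0.947, -0.0]
force: [0.3, -0.0, -0.0]
grip_width: 0.0853
grip_force: 0.0
```

```bash
python3 - <<'E'
from h import *
from plant import env
s=env.get_state();print(s['time_s'],s['eef_pos'],s['joint_pos'].round(2));go(s,[.598,.114,.2],226.5)
E
```

```text
0.775 [0.33724489 0.39623798 0.21791225] [ 0.71 -0.02  1.81 -0.    1.35 -1.51]
turn [-0.   0.  -9.1] shift mm [ -35.7 -382.6   17.9]
```

Call:
servo_tool(
  deltas=[
    [[0,0,-9.1,-0.036,-0.383,0.018,1],[0,0,-9.1,-0.036,-0.383,0.018,1],[0,0,-9.1,-0.036,-0.383,0.018,1],[0,0,-9.1,-0.036,-0.383,0.018,1],[0,0,-9.1,-0.036,-0.383,0.018,1]],
  ],
)

```text
time_s: 1.4
eef_pos: [0.5473, 0.1667, 0.2034]
eef_rot: [0.0, -0.392, 0.92, 0.0]
force: [0.2, 0.6, -0.7]
grip_width: 0.0854
grip_force: 0.0
```

```bash
cat > look.py <<'E'
import sys
from h import *
from plant import env
s,c=wristcal(env);W=cloud(c);m=wood(c)
print(s['time_s'],s['eef_pos'].round(4))
n,l,st,ce=cv2.connectedComponentsWithStats(m)
for i in range(1,n):
    if st[i,4]<800: continue
    k=(l==i)
    f=cv2.morphologyEx((k&(W[...,2]<.024)&(W[...,2]>.013)).astype(np.uint8),cv2.MORPH_OPEN,np.ones((5,5)))
    v,u=np.nonzero(f)
    if len(u)<200: continue
    print(ce[i].round(),'face z',np.median(W[...,2][f>0]).round(4),lfit(ray(c,np.c_[u,v],.018)[:,:2]))
    v,u=np.nonzero(k&(W[...,2]>.044)&(W[...,2]<.052))
    if len(u)>30: r=cv2.minAreaRect((ray(c,np.c_[u,v],.048)[:,:2]*1000).astype(np.float32));print(' bar',r)
cv2.imwrite(f'pics/{sys.argv[1]}.png',cv2.convertScaleAbs(c['pixels'],alpha=1.4))
if len(sys.argv)>2: go(s,[float(x) for x in sys.argv[2:5]],float(sys.argv[5]))
E
python3 look.py w1 .598 .114 .2 226.5
```

```text
1.4 [0.5473 0.1667 0.2034]
[32. 41.] face z 0.0182 (array([ 0.59123165, -0.07869996]), np.float64(-52.70952224731445), (89.83740997314453, 59.66652297973633), [np.int64(820), np.int64(773), np.int64(903), np.int64(575)])
[204. 183.] face z 0.0183 (array([0.59895219, 0.11334808]), np.float64(46.18710708618164), (78.01974487304688, 78.02274322509766), [np.int64(0), np.int64(1034), np.int64(398), np.int64(901)])
 bar ((599.0245971679688, 112.95774841308594), (34.18843078613281, 14.211395263671875), 46.187984466552734)
[424. 238.] face z 0.0184 (array([0.48482116, 0.35733707]), np.float64(118.23874855041504), (102.15009307861328, 79.09114837646484), [np.int64(462), np.int64(195), np.int64(1154), np.int64(491)])
 bar ((474.6993103027344, 351.3797607421875), (35.09635925292969, 13.203349113464355), 27.926172256469727)
turn [ 0.   0.  -0.3] shift mm [  2.9 -73.1   3.3]
```

Piece 1 is measured consistently in both views: (0.599, 0.113), yaw 46.2°. Next I move above it and descend.

```bash
python3 - <<'E'
from h import *
from plant import env
go(env.get_state(),[.599,.1131,.021],226.2)
E
```

```text
turn [-0.3 -0.  -0.3] shift mm [  1.  -66.1 182.3]
```

Call:
servo_tool(
  deltas=[
    [[0,0,0,0.001,-0.05,0.0,1],[0,0,0,0.001,-0.066,0.03,1],[0,0,0,0.001,-0.066,0.08,1],[0,0,0,0.001,-0.066,0.1,1],[0,0,0,0.001,-0.066,0.1,1]],
  ],
)

```text
time_s: 2.08
eef_pos: [0.5916, 0.1222, 0.1019]
eef_rot: [-0.002, -0.392, 0.92, 0.001]
force: [0.1, 0.1, 0.2]
grip_width: 0.0855
grip_force: 0.0
```

```bash
python3 - <<'E'
from h import *
from plant import env
go(env.get_state(),[.599,.1131,.021],226.2)
E
```

```text
turn [ 0.2 -0.2  0. ] shift mm [  1.2 -11.9  80.8]
```

Call:
servo_tool(
  deltas=[
    [[0,0,0,0.001,-0.012,0.0,1],[0,0,0,0.001,-0.012,0.04,1],[0,0,0,0.001,-0.012,0.07,1],[0,0,0,0.001,-0.012,0.081,1],[0,0,0,0.001,-0.012,0.081,1]],
  ],
)

```text
time_s: 2.7
eef_pos: [0.602, 0.1128, 0.0235]
eef_rot: [0.001, -0.392, 0.92, -0.0]
force: [0.3, -0.1, 0.9]
grip_width: 0.0856
grip_force: 0.0
```

```bash
python3 - <<'E'
from h import *
from plant import env
go(env.get_state(),[.599,.1131,.021],226.2)
E
```

```text
turn [-0.  0. -0.] shift mm [1.9 2.4 2.5]
```

Call:
servo_tool(
  deltas=[
    [[0,0,0,0.001,0.002,0.0,1],[0,0,0,0.001,0.002,0.0,0],[0,0,0,0.001,0.002,0.0,0],[0,0,0,0.001,0.002,0.0,0],[0,0,0,0.001,0.002,0.0,0]],
  ],
  grip_force=50,
)

```text
time_s: 3.32
eef_pos: [0.5991, 0.1136, 0.0228]
eef_rot: [0.0, -0.392, 0.92, -0.0]
force: [-4.6, -1.4, 10.6]
grip_width: 0.0131
grip_force: 49.4
```

Call:
servo_tool(
  deltas=[
    [[0,0,0,0,0,0,0],[0,0,0,0,0,0,0],[0,0,0,0,0,0,0],[0,0,0,0,0,-0.02,0],[0,0,0,0,0,-0.06,0]],
  ],
)

```text
time_s: 3.95
eef_pos: [0.597, 0.1134, 0.0818]
eef_rot: [-0.002, -0.392, 0.92, 0.001]
force: [1.0, -1.1, -0.5]
grip_width: 0.0133
grip_force: 49.0
```

```bash
python3 look.py w2 .433 -.348 .2 83.3
```

```text
3.95 [0.597  0.1134 0.0818]
[33. 52.] face z 0.0181 (array([ 0.6122103 , -0.04573892]), np.float64(-97.19005584716797), (47.49237060546875, 35.08612823486328), [np.int64(435), np.int64(525), np.int64(130), np.int64(476)])
turn [ -0.2  -0.3 142.9] shift mm [ 446.9 -200.8 -117.3]
```

```bash
python3 - <<'E'
from h import *
for n in('top','side'):
    c=dict(np.load(n+'0.npz'));W=cloud(c)
    k=(abs(W[...,0]-.433)<.12)&(abs(W[...,1]+.348)<.12)
    for lo in(.012,.016,.019):
        f=(k&(W[...,2]>lo)&(W[...,2]<.03));v,u=np.nonzero(f)
        P=ray(c,np.c_[u,v],.022)[:,:2]
        print(n,lo,len(u),cv2.minAreaRect((P*1000).astype(np.float32)),cv2.minAreaRect((W[f][:,:2]*1000).astype(np.float32)))
    if n=='side':
        hsv=cv2.cvtColor(c['pixels'],cv2.COLOR_BGR2HSV)
    f=k&(W[...,2]<.012)&(cv2.cvtColor(c['pixels'],cv2.COLOR_BGR2HSV)[...,1]>50);v,u=np.nonzero(f)
    # floor: largest component
    N,l,st,ce=cv2.connectedComponentsWithStats(f.astype(np.uint8));i=1+np.argmax(st[1:,4]);v,u=np.nonzero(l==i)
    print('floor',np.median(W[l==i][:,2]),cv2.minAreaRect((ray(c,np.c_[u,v],.004)[:,:2]*1000).astype(np.float32)))
E
```

```text
top 0.012 610 ((452.21783447265625, -311.5124816894531), (190.1485137939453, 183.97962951660156), 83.1622085571289) ((452.4712829589844, -313.3018798828125), (191.82843017578125, 184.8515625), 83.06820678710938)
top 0.016 531 ((451.8760681152344, -311.466796875), (189.9755096435547, 183.3190155029297), 83.21492767333984) ((452.16064453125, -312.7128601074219), (189.89154052734375, 184.23345947265625), 83.35657501220703)
top 0.019 361 ((450.9535217285156, -311.3932189941406), (189.7628936767578, 181.30543518066406), 82.91986083984375) ((451.1369323730469, -312.0091247558594), (189.30502319335938, 181.9391632080078), 83.16267395019531)
floor 0.002739826551141826 ((432.53350830078125, -353.13909912109375), (99.78713989257812, 140.87791442871094), 83.31414794921875)
side 0.012 1836 ((450.06304931640625, -320.655517578125), (191.22531127929688, 182.01226806640625), 83.45550537109375) ((452.8931579589844, -315.86175537109375), (190.84056091308594, 183.2803955078125), 83.15150451660156)
side 0.016 1464 ((450.4530029296875, -319.4788818359375), (188.8352508544922, 181.47567749023438), 83.44339752197266) ((452.52313232421875, -315.81732177734375), (190.84056091308594, 182.53501892089844), 83.15150451660156)
side 0.019 1156 ((445.7821044921875, -321.58319091796875), (180.30673217773438, 171.15745544433594), 83.2744140625) ((446.939453125, -319.5926818847656), (181.62889099121094, 172.5421142578125), 83.33560943603516)
floor 0.003344502363278219 ((438.5977478027344, -342.33599853515625), (97.29485321044922, 140.9078369140625), 83.21768188476562)
```

Call:
servo_tool(
  deltas=[
    [[0,0,10,0,0,-0.06,0],[0,0,20,0,0,-0.118,0],[0,0,30,0.05,-0.02,-0.118,0],[0,0,40,0.1,-0.045,-0.118,0],[0,0,50,0.15,-0.067,-0.118,0]],
  ],
)

```text
time_s: 4.62
eef_pos: [0.543, -0.0424, 0.2019]
eef_rot: [0.001, 0.036, 0.999, -0.0]
force: [0.5, -1.1, -1.1]
grip_width: 0.013
grip_force: 49.1
```

```bash
python3 - <<'E'
from h import *
from plant import env
s=env.get_state();go(s,[.433,-.348,.2],83.3);print(s['joint_pos'].round(2))
E
```

```text
turn [ 0.1  0.1 92.6] shift mm [  87.8 -312.7    1.9]
[-0.22  0.05  1.77 -0.    1.32 -1.72]
```

```bash
python3 - <<'E'
from h import *
for n in('top','side'):
    c=dict(np.load(n+'0.npz'));W=cloud(c)
    k=(abs(W[...,0]-.433)<.12)&(abs(W[...,1]+.348)<.12)
    for lo in(.010,.015,.018):
        f=(k&(W[...,2]>lo)&(W[...,2]<.03)).astype(np.uint8)
        N,l,st,ce=cv2.connectedComponentsWithStats(f);i=1+np.argmax(st[1:,2]*st[1:,3]);f=l==i
        v,u=np.nonzero(f);P=ray(c,np.c_[u,v],.022)[:,:2]
        print(n,lo,len(u),cv2.minAreaRect((P*1000).astype(np.float32)),cv2.minAreaRect((W[f][:,:2]*1000).astype(np.float32)))
E
```

```text
top 0.01 614 ((432.5916748046875, -346.75994873046875), (115.48161315917969, 153.39939880371094), 83.1622085571289) ((432.6202087402344, -349.0460510253906), (116.07106018066406, 154.06744384765625), 83.06820678710938)
top 0.015 530 ((432.5401306152344, -347.3677978515625), (114.10753631591797, 153.40106201171875), 83.21492767333984) ((432.8121032714844, -348.4522705078125), (114.4158706665039, 154.06564331054688), 83.35657501220703)
top 0.018 381 ((432.49176025390625, -347.35400390625), (114.05561828613281, 153.35633850097656), 83.14434051513672) ((432.5272216796875, -348.42279052734375), (114.41780090332031, 153.48915100097656), 83.3611831665039)
side 0.01 1945 ((431.787353515625, -355.656982421875), (119.81967163085938, 154.78988647460938), 83.27508544921875) ((433.74774169921875, -351.657958984375), (115.0596694946289, 154.29397583007812), 83.54217529296875)
side 0.015 1507 ((432.47344970703125, -353.9925842285156), (116.40739440917969, 153.7768096923828), 83.3078384399414) ((433.7537536621094, -351.59539794921875), (114.95830535888672, 154.28004455566406), 83.53272247314453)
side 0.018 1252 ((432.79730224609375, -353.33233642578125), (114.96582794189453, 153.32847595214844), 83.2750244140625) ((433.8786926269531, -351.6186828613281), (114.95214080810547, 154.0425262451172), 83.54217529296875)
```

Call:
servo_tool(
  deltas=[
    [[0,0,10,0.018,-0.06,0,0],[0,0,20,0.035,-0.11,0,0],[0,0,30,0.05,-0.16,0,0],[0,0,40,0.06,-0.2,0,0],[0,0,50,0.07,-0.24,0,0]],
  ],
)

```text
time_s: 5.25
eef_pos: [0.457, -0.2773, 0.2018]
eef_rot: [0.001, 0.455, 0.89, -0.0]
force: [0.3, 0.2, 0.0]
grip_width: 0.0129
grip_force: 49.1
```

```bash
python3 - <<'E'
from h import *
from plant import env
s=env.get_state();go(s,[.433,-.348,.2],83.3);print(s['joint_pos'].round(2))
E
```

```text
turn [ 0.   0.1 42.5] shift mm [-43.3 -60.9   1.8]
[-0.69  0.03  1.8   0.    1.32 -1.32]
```

```bash
python3 - <<'E'
from h import *
from plant import env
s=env.get_state();go(s,[.3932,-.3222,.1],83.3)
E
```

```text
turn [ 0.   0.1 42.5] shift mm [  1.  -78.1 101.7]
```

Call:
servo_tool(
  deltas=[
    [[0,0,10,0.001,-0.02,0,0],[0,0,20,0.001,-0.04,0.01,0],[0,0,30,0.001,-0.06,0.04,0],[0,0,40,0.001,-0.078,0.07,0],[0,0,42.5,0.001,-0.078,0.1,0]],
  ],
)

```text
time_s: 5.88
eef_pos: [0.3935, -0.322, 0.1008]
eef_rot: [0.001, 0.746, 0.665, -0.0]
force: [0.3, -0.1, -0.9]
grip_width: 0.0131
grip_force: 49.1
```

Call:
servo_tool(
  deltas=[
    [[0,0,0,0,0,0,0],[0,0,0,0,0,0,0],[0,0,0,0,0,0,0],[0,0,0,0,0,0,0],[0,0,0,0,0,0,0]],
  ],
)

```text
time_s: 6.5
eef_pos: [0.3945, -0.3213, 0.1012]
eef_rot: [0.0, 0.745, 0.667, -0.0]
force: [-0.8, 0.4, -1.3]
grip_width: 0.0129
grip_force: 49.1
```

```bash
python3 - <<'E'
from h import *
from plant import env
s,c=wristcal(env);print(s['time_s'],s['eef_pos'].round(4));go(s,[.3932,-.3222,.026],83.3)
d=env.read_camera('side')
cv2.imwrite('pics/p1.png',cv2.convertScaleAbs(np.hstack([c['pixels'][:,100:412],d['pixels'][150:384,150:400].repeat(2,0).repeat(2,1)[:384,:450]]),alpha=1.4))
W=cloud(c);f=((W[...,2]>.016)&(W[...,2]<.028)&(abs(W[...,0]-.433)<.1)&(abs(W[...,1]+.35)<.08))
v,u=np.nonzero(f);P=ray(c,np.c_[u,v],.022)[:,:2]
print(len(u),cv2.minAreaRect((P*1000).astype(np.float32)))
m=wood(c)>0;g=m&(abs(W[...,2]-(s['eef_pos'][2]-.005))<.006)&(np.hypot(W[...,0]-s['eef_pos'][0],W[...,1]-s['eef_pos'][1])<.11);v,u=np.nonzero(g)
if len(u)>50:print('held',np.median(W[g][:,2]),lfit(W[g][:,:2]))
E
```

```text
6.5 [ 0.3945 -0.3213  0.1012]
turn [0.  0.  0.4] shift mm [-1.  -1.2 75.2]
3908 ((433.55169677734375, -349.11419677734375), (112.62556457519531, 153.03250122070312), 83.25990295410156)
held 0.09658094353809757 (array([ 0.39443602, -0.32175505]), np.float64(-96.0705795288086), (78.24959564208984, 79.71820068359375), [np.int64(1449), np.int64(1088), np.int64(0), np.int64(4283)])
```

View pics/p1.png

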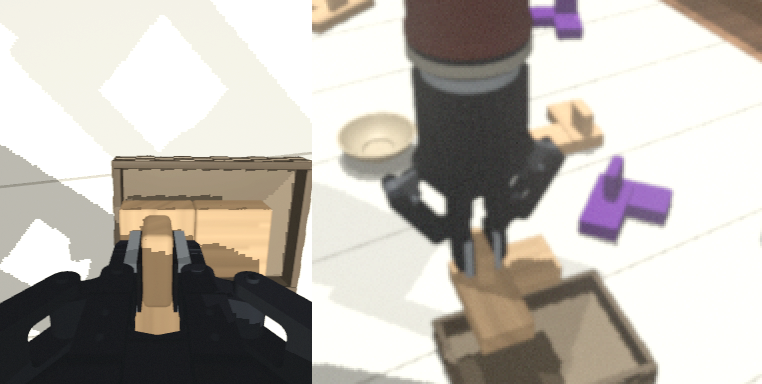

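The picture shows the held L over the caddy: bar at (157,260) in the left panel, caddy rim corners near (115,160) and (300,160). The piece is level and lined up with the walls. The caddy measures (0.4335, -0.3491) with yaw -6.7°. Next I lower it.

Call:
servo_tool(
  deltas=[
    [[0,0,0.6,0,-0.0005,0.02,0],[0,0,0.6,0,-0.0005,0.04,0],[0,0,0.6,0,-0.0005,0.055,0],[0,0,0.6,0,-0.0005,0.066,0],[0,0,0.6,0,-0.0005,0.07,0]],
  ],
)

```text
time_s: 7.22
eef_pos: [0.3934, -0.3208, 0.0299]
eef_rot: [-0.0, 0.748, 0.663, -0.0]
force: [0.2, 0.5, 0.1]
grip_width: 0.013
grip_force: 49.1
```

Call:
servo_tool(
  deltas=[
    [[0,0,0,0,0,0.001,0],[0,0,0,0,0,0.002,0],[0,0,0,0,0,0.003,0],[0,0,0,0,0,0.004,0],[0,0,0,0,0,0.004,0]],
  ],
)

```text
time_s: 7.85
eef_pos: [0.3938, -0.3212, 0.0268]
eef_rot: [0.0, 0.748, 0.663, -0.0]
force: [-1.0, -0.3, 1.0]
grip_width: 0.0131
grip_force: 49.2
```

Call:
servo_tool(
  deltas=[
    [[0,0,0,0,0,0,0.5],[0,0,0,0,0,0,0.5],[0,0,0,0,0,0,0.5],[0,0,0,0,0,-0.01,0.5],[0,0,0,0,0,-0.04,0.5]],
  ],
)

```text
time_s: 8.48
eef_pos: [0.3926, -0.3199, 0.066]
eef_rot: [-0.002, 0.748, 0.663, -0.0]
force: [1.1, 1.2, 0.2]
grip_width: 0.0427
grip_force: 0.0
```

```bash
python3 - <<'E'
from h import *
from plant import env
s=env.get_state();print(s['eef_pos'],s['grip_width']);go(s,[.3939,-.3218,.2],83)
E
```

```text
[ 0.39258582 -0.31990274  0.06596249] 0.04271890780496215
turn [-0.2 -0.1  0.1] shift mm [  -1.4    1.2 -134. ]
```

Call:
servo_tool(
  deltas=[
    [[0,0,0,0,0,-0.06,1],[0,0,0,0,0,-0.12,1],[0,0,0,0.045,0.035,-0.134,1],[0,0,0,0.09,0.07,-0.134,1],[0,0,0,0.135,0.105,-0.134,1]],
  ],
)

```text
time_s: 9.1
eef_pos: [0.5155, -0.1987, 0.2022]
eef_rot: [0.001, 0.749, 0.663, 0.0]
force: [-0.2, -0.8, -1.0]
grip_width: 0.0853
grip_force: 0.0
```

Call:
servo_tool(
  deltas=[
    [[0,0,0,0.04,0.04,0,1],[0,0,0,0.08,0.08,0,1],[0,0,0,0.107,0.1,0,1],[0,0,0,0.107,0.1,0,1],[0,0,0,0.107,0.1,0,1]],
  ],
)

```text
time_s: 9.72
eef_pos: [0.6258, -0.1059, 0.2008]
eef_rot: [0.0, 0.748, 0.663, -0.0]
force: [0.5, -0.1, -0.4]
grip_width: 0.0852
grip_force: 0.0
```

```bash
python3 look.py w3 .626 -.105 .1 82.7
```

```text
9.725 [ 0.6258 -0.1059  0.2008]
[247. 161.] face z 0.0182 (array([ 0.62775735, -0.10657371]), np.float64(82.24835205078125), (78.31703186035156, 77.76338958740234), [np.int64(0), np.int64(1046), np.int64(608), np.int64(1150)])
 bar ((627.822265625, -105.69563293457031), (35.028228759765625, 13.058496475219727), 82.8581314086914)
turn [-0.   0.   0.4] shift mm [9.000e-01 1.000e-01 1.008e+02]
```

Call:
servo_tool(
  deltas=[
    [[0,0,0.5,0,0.002,0.05,1],[0,0,0.5,0,0.002,0.1,1],[0,0,0.5,0,0.002,0.14,1],[0,0,0.5,0,0.002,0.17,1],[0,0,0.5,0,0.002,0.178,1]],
  ],
)

```text
time_s: 10.4
eef_pos: [0.6258, -0.1064, 0.0204]
eef_rot: [-0.002, 0.752, 0.659, -0.001]
force: [-0.2, -0.5, -0.2]
grip_width: 0.0852
grip_force: 0.0
```

```bash
python3 - <<'E'
from h import *
from plant import env
s=env.get_state();go(s,[.6277,-.1062,.023],82.5)
E
```

```text
turn [-0.3 -0.  -0. ] shift mm [ 0.5  1.9 -2.6]
```

Call:
servo_tool(
  deltas=[
    [[0,0,0,0,0.001,-0.001,1],[0,0,0,0,0.001,-0.001,0],[0,0,0,0,0.001,-0.001,0],[0,0,0,0,0.001,-0.001,0],[0,0,0,0,0.001,-0.001,0]],
  ],
)

```text
time_s: 11.02
eef_pos: [0.6295, -0.1059, 0.0241]
eef_rot: [0.0, 0.751, 0.66, 0.0]
force: [-5.3, -0.3, 11.2]
grip_width: 0.0128
grip_force: 49.6
```

Call:
servo_tool(
  deltas=[
    [[0,0,0,0,0,0,0],[0,0,0,0,0,0,0],[0,0,0,0,0,-0.05,0],[0,0,0,0,0,-0.11,0],[0,0,0,0,0,-0.17,0]],
  ],
)

```text
time_s: 11.65
eef_pos: [0.6285, -0.1056, 0.1943]
eef_rot: [-0.001, 0.751, 0.66, -0.001]
force: [0.5, -0.1, 0.0]
grip_width: 0.0131
grip_force: 49.2
```

```bash
python3 - <<'E'
from h import *
from plant import env
s=env.get_state()
a=np.deg2rad(-6.74);R=np.array([[np.cos(a),-np.sin(a)],[np.sin(a),np.cos(a)]])
g=np.array([.4335,-.3491])+R@[.0425,-.0225];print(g,s['eef_pos'],s['grip_width']);go(s,[*g,.2],83.26)
E
```

```text
[ 0.47306559 -0.37643247] [ 0.62851067 -0.1055971   0.19426439] 0.013061019212564945
turn [-0.1 -0.  -0.7] shift mm [-288.6 -119.2   -5.6]
```

Before lowering, I stop at z ≈ 0.12 to measure the held piece against the placed one.

Call:
servo_tool(
  deltas=[
    [[0,0,-0.7,-0.056,-0.024,-0.006,0],[0,0,-0.7,-0.113,-0.048,-0.006,0],[0,0,-0.7,-0.17,-0.072,-0.006,0],[0,0,-0.7,-0.226,-0.096,-0.006,0],[0,0,-0.7,-0.275,-0.115,-0.006,0]],
  ],
)

```text
time_s: 12.28
eef_pos: [0.478, -0.3651, 0.199]
eef_rot: [-0.0, 0.748, 0.664, -0.0]
force: [1.3, 0.2, -0.1]
grip_width: 0.013
grip_force: 49.4
```

Call:
servo_tool(
  deltas=[
    [[0,0,0,-0.0136,-0.0042,0.02,0],[0,0,0,-0.0136,-0.0042,0.05,0],[0,0,0,-0.0136,-0.0042,0.08,0],[0,0,0,-0.0136,-0.0042,0.08,0],[0,0,0,-0.0136,-0.0042,0.08,0]],
  ],
)

```text
time_s: 12.9
eef_pos: [0.4745, -0.3764, 0.1199]
eef_rot: [0.0, 0.747, 0.665, 0.0]
force: [-0.3, -0.7, -0.2]
grip_width: 0.013
grip_force: 49.3
```

```bash
python3 - <<'E'
from h import *
from plant import env
s,c=wristcal(env);print(s['time_s'],s['eef_pos'].round(4));go(s,[.4731,-.3764,.027],83.26)
W=cloud(c);m=wood(c)>0
near=(abs(W[...,0]-.43)<.12)&(abs(W[...,1]+.35)<.11)
g=m&near&(abs(W[...,2]-(s['eef_pos'][2]-.005))<.006);print('held',np.median(W[g][:,2]),lfit(W[g][:,:2]))
g=m&near&(abs(W[...,2]-.022)<.006);print('placed',g.sum(),np.median(W[g][:,2]),cv2.minAreaRect((W[g][:,:2]*1000).astype(np.float32)))
for d in(env.read_camera('top'),):
    W2=cloud(d);m2=wood(d)>0;n2=(abs(W2[...,0]-.43)<.09)&(abs(W2[...,1]+.35)<.07)
    g=m2&n2&(W2[...,2]>.044)&(W2[...,2]<.058);print('top bar',g.sum(),W2[g].mean(0) if g.any() else 0)
g=m&near&(W[...,2]>.046)&(W[...,2]<.058);print('bar',g.sum(), cv2.minAreaRect((W[g][:,:2]*1000).astype(np.float32)) if g.sum()>20 else 0)
e=env.read_camera('side')
cv2.imwrite('pics/p2.png',cv2.convertScaleAbs(np.hstack([c['pixels'][:,50:412],e['pixels'][192:384,160:370].repeat(2,0).repeat(2,1)]),alpha=1.4))
E
```

```text
12.9 [ 0.4745 -0.3764  0.1199]
turn [ 0.  -0.   0.1] shift mm [-0.2 -1.4 92.9]
held 0.11400951707596126 (array([ 0.47490065, -0.37720015]), np.float64(83.8677978515625), (79.4976577758789, 79.63142395019531), [np.int64(0), np.int64(3869), np.int64(905), np.int64(3148)])
placed 4014 0.02213653282207622 ((440.4859619140625, -350.87176513671875), (84.3514175415039, 144.19595336914062), 79.04299926757812)
top bar 65 [ 0.3931705  -0.31828085  0.05054058]
bar 569 ((394.24212646484375, -323.08038330078125), (35.78266906738281, 13.852441787719727), 82.75202178955078)
```

View pics/p2.png

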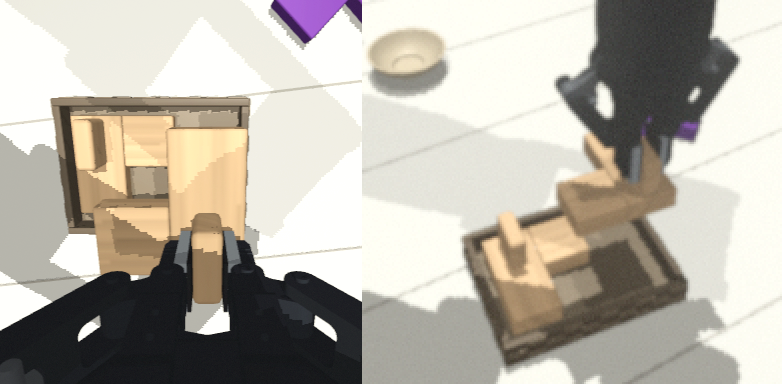

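The placed L (bar at pixel (88,145)) lies flat in its corner. The held L (bar at (207,260)) is above the free area and oriented to nest. I apply a small correction and lower it.

Call:
servo_tool(
  deltas=[
    [[0,0,0.5,0,-0.0018,0.02,0],[0,0,0.5,0,-0.0018,0.04,0],[0,0,0.5,0,-0.0018,0.055,0],[0,0,0.5,0,-0.0018,0.063,0],[0,0,0.5,0,-0.0018,0.065,0]],
  ],
)

```text
time_s: 13.68
eef_pos: [0.4718, -0.3762, 0.0536]
eef_rot: [-0.001, 0.75, 0.661, -0.0]
force: [-0.5, 0.1, -0.2]
grip_width: 0.0132
grip_force: 49.3
```

```bash
python3 - <<'E'
from h import *
from plant import env
s=env.get_state();print(s['eef_pos']);go(s,[.4727,-.3762,.028],83.0)
E
```

```text
[ 0.47184685 -0.37616292  0.05356197]
turn [-0.1 -0.1 -0.2] shift mm [ 0.   0.9 25.6]
```

Call:
servo_tool(
  deltas=[
    [[0,0,0,0,0.0005,0.006,0],[0,0,0,0,0.0005,0.012,0],[0,0,0,0,0.0005,0.018,0],[0,0,0,0,0.0005,0.022,0],[0,0,0,0,0.0005,0.024,0]],
  ],
)

```text
time_s: 14.3
eef_pos: [0.4726, -0.3764, 0.0302]
eef_rot: [-0.0, 0.75, 0.661, -0.0]
force: [-0.5, 0.5, 0.8]
grip_width: 0.0132
grip_force: 49.3
```

Call:
servo_tool(
  deltas=[
    [[0,0,0,0,0,0.0005,0],[0,0,0,0,0,0.001,0],[0,0,0,0,0,0.0015,0],[0,0,0,0,0,0.002,0],[0,0,0,0,0,0.002,0]],
  ],
)

```text
time_s: 14.92
eef_pos: [0.4727, -0.3766, 0.0286]
eef_rot: [0.0, 0.75, 0.661, -0.0]
force: [-0.0, -0.2, -0.5]
grip_width: 0.0128
grip_force: 49.3
```

Call:
servo_tool(
  deltas=[
    [[0,0,0,0,0,0.0007,0],[0,0,0,0,0,0.0007,0.5],[0,0,0,0,0,0.0007,0.5],[0,0,0,0,0,0,0.5],[0,0,0,0,0,-0.02,0.5]],
  ],
)

```text
time_s: 15.55
eef_pos: [0.4715, -0.3754, 0.0475]
eef_rot: [-0.002, 0.75, 0.661, -0.0]
force: [0.1, 0.1, -0.1]
grip_width: 0.0425
grip_force: 0.0
```

Call:
servo_tool(
  deltas=[
    [[0,0,0,0,0,-0.04,0.5],[0,0,0,0,0,-0.09,0.5],[0,0,0,0,0,-0.14,0.5],[0,0,0,0.04,0,-0.16,0.5],[0,0,0,0.08,0,-0.16,0.5]],
  ],
)

```text
time_s: 16.18
eef_pos: [0.4842, -0.2978, 0.2134]
eef_rot: [0.004, 0.751, 0.661, 0.001]
force: [0.5, 0.2, -1.0]
grip_width: 0.0428
grip_force: 0.0
```

```bash
python3 - <<'E'
from h import *
from plant import env
s,c=wristcal(env);print(s['time_s'],s['eef_pos'].round(4))
W=cloud(c);m=wood(c)>0
near=(abs(W[...,0]-.43)<.09)&(abs(W[...,1]+.35)<.07)
f=m&near&(W[...,2]<.035)
print('faces z',np.percentile(W[f][:,2],[2,25,50,75,98]).round(4),cv2.minAreaRect((W[f][:,:2]*1000).astype(np.float32)))
g=(m&near&(W[...,2]>.044)).astype(np.uint8);n,l,st,ce=cv2.connectedComponentsWithStats(g)
for i in range(1,n):
    if st[i,4]>80:print('bar',np.median(W[l==i][:,2]),cv2.minAreaRect((W[l==i][:,:2]*1000).astype(np.float32)))
cv2.imwrite('pics/fin.png',cv2.convertScaleAbs(c['pixels'],alpha=1.4))
E
```

```text
16.175 [ 0.4842 -0.2978  0.2134]
faces z [0.0094 0.0215 0.0221 0.0226 0.0237] ((433.211669921875, -355.63848876953125), (96.46157836914062, 126.52039337158203), 82.43762969970703)
bar 0.05169841859471562 ((393.77069091796875, -322.27398681640625), (35.241695404052734, 14.082255363464355), 83.90164947509766)
bar 0.05191546086889581 ((472.2957458496094, -377.2244567871094), (35.07661819458008, 13.234604835510254), 82.86737823486328)
```

View pics/fin.png

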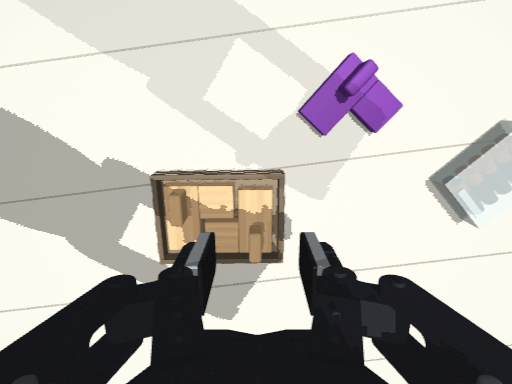

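Both Ls lie flat and nested in the caddy: faces at z = 22 mm, bars up at (177,207) and (256,240) with tops at 52 mm. The gripper is clear, so I hand in.

```bash
python3 -c "
from plant import env
print(env.close_job())"
```

```text
the job is handed in; nothing more can be done
None
```

The job is handed in, at about 16 s on the robot's clock: both wooden L pieces lie flat and nested in the caddy with their grip bars up, and the tee and the purple look-alikes were not touched.

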